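# Square the stamping block to its fence

## Task

The heavy cast key-stamping block has been left askew on its steel bed. Turn it with pushes of the fingertips (it walks round if pushed at alternate corners) until one of its long sides faces the fence, then push it home so that this whole side lies flat against the fence. Only slide it: never lift or tip it, do not let a corner knock against the fence while the block is still askew, and leave everything else where it is.

Things in the scene. Friction and masses are not known exactly. Their poses are not given: they have to be found in the camera images.
- block: black cast-iron block, about 3 kg, 100 mm wide (its x), 150 mm long (its y), 42 mm high; origin at the centre of its underside, z up. Bright ground long sides (x = +-50), black ends, bright top with two brass key nests. Either long side may go to the fence. Stands on four pads 4 high, 24 square, at x +-30, y +-50. Pushed at one end of a long side, it turns about a point some 50 mm past its centre
- station: fixed ground steel bed plate, 320 mm (its x) by 440 mm (its y), 10 mm thick, on the bench; origin at the centre of its underside, z up; its axes are parallel to the fence's. The block slides on its oiled top (friction about 0.3: a push of 6 to 13 N moves it)
- fence: fixed blue steel bar bolted across the bed, on the side away from the robot: 300 mm long (its y), 20 mm thick (its x, from 0 at the bright face to +20), 30 mm high (its z, from the bed's top); origin at the foot of the middle of the bright face that looks towards the block
- fence_face (a point): the foot of the middle of the fence's bright face, at the height of the bed's top, 122 mm from the bed's centre. x points through the fence, away from the robot (the block lies at x below 0), y along the fence, z up. When the block is home its centre is 50 mm before this face
- padlock: bystander: brass padlock lying on the bed near its right end, body 30 by 44 by 20 mm, shackle along its +y to 49 mm; origin at the centre of the body's underside
- cylinder_lock: bystander: brass lock cylinder standing on the bed near its left end, 17 mm wide, 64 mm long (its y), 35 mm high; origin at the centre of its underside
- hammer: bystander: hammer of 240 mm lying on the bench to the right of the bed, handle along its -x; origin at the middle of its length, underneath
- punch_stand: bystander: wooden stand with steel number punches, 60 by 110 by 53 mm, on the bench to the left of the bed; origin at the centre of its underside
- blank_tray: bystander: red tray of key blanks, 110 by 90 by 30 mm, on the bench to the left of the bed; origin at the centre of its underside
- wax_tin: bystander: round red tin, 76 mm across and 26 mm high, on the bench to the right of the bed; origin at the centre of its underside
- oil_bottle: bystander: yellow oil bottle, 42 mm across and 100 mm high, standing on the bench far to the left, beyond the bed's end; origin at the centre of its underside
There are look-alikes about, which are no part of the job. What is shaped like the block but green or orange is not meant.

How it is judged (in metres and radians):
At the end, for the whole second after the job is handed in: A long side of the block lies along the fence: parallel within 2 degrees, its middle within 3.5 mm of the fence's face, no more than 5 mm of it past an end of the fence; the block flat on the bed and at rest (angle between the y axis of block and the y axis of fence_face, either way round below 0.035 rad and x of block in the frame of fence_face between -0.0535 and -0.045 m and y of block in the frame of fence_face between -0.08 and 0.08 m and z of block in the frame of fence_face below 0.004 m and angle between block's own z axis and vertical below 0.03 rad and linear speed of block below 0.01 m/s); the robot touches nothing.
It fails at once if the block is lifted or tipped: more than 6 mm off the bed, or over 4 degrees (z of block in the frame of fence_face above 0.006 m or angle between block's own z axis and vertical above 0.07 rad).
It fails at once if the block knocks against the fence while its long sides are more than 15 degrees from the fence's line (contact force between block and fence above 1 N and angle between the y axis of block and the y axis of fence_face, either way round above 0.262 rad).
It fails at once if a bystander is shifted by more than 15 mm (distance of any of padlock, cylinder_lock, hammer, punch_stand, blank_tray, wax_tin, oil_bottle from where it was at the start of the episode above 0.015 m).
It also fails if it takes over 67 s, if anything falls off the work surface, if the arm or the gripper's body presses on something with over 40 N, if the wrist force passes 120 N, or if a joint passes its speed limit or range.

## Robot

A 7-joint arm with a two-finger parallel gripper is mounted at the origin on the work surface. World frame = base frame: x ahead of the robot, y to its left, z up, the work surface at z = 0. Lengths are in mm, angles in rad, forces in N, time in s.
With the tool pointing down it reaches from about 400 to 750 mm from the base axis. Payload 19.5 kg.
Tool frame: the origin (TCP) lies midway between the tips of the shut fingers; the grasp point (between the pads) lies 19 mm behind it; z points along the fingers, x is the direction in which the jaws open and shut, and the axes are right-handed (so a half turn about z gives the same grasp; the last joint's range is limited). The gripper opens to 85 mm and grips with 20 to 120 N. Pads are 22 mm wide; open, the fingers measure 114 mm over their backs; the gripper's body (76 mm by 85 mm) begins 54 mm behind the grasp point. The pads swing forward as they close: fully open they stand 13 mm farther back than shut.
Start: joints at [-1.391, 0.707, -0.028, 1.485, 0.022, 0.951, -0.075], TCP at [126.481, 560.887, 207.768] pointing down, gripper open.
Joint ranges: [-2.71, 2.71], [-0.32, 2.16], [-1.57, 1.52], [0, 2.45], [-1.46, 4.6], [0, 2.02], [-2.83, 2.83]. Speed limits (rad/s): [1.89, 1.89, 2.57, 2.57, 3.01, 3.01, 3.01].

## Interface

Orientations are given as a unit quaternion [w, x, y, z].
In Python, from cell import * gives the robot as it stands.
- The arm moves only by the tool jog_arm, never from a script. Its argument "deltas" is a list of rows, each a list of 7 numbers: the turn, a rotation vector about the world's x, y, z scaled (see below), then the shift along the world's x, y, z scaled (see below), then the opening, from 0 (shut) to 1 (fully open). A call has 1 to 8 rows; each row shifts and turns the pose as measured when the row begins; what a row does not reach is not made up. The controller multiplies each number of a shift by 7.5 cm and each number of a turn by 0.5 rad. A row lasts 1/12 s, in which the tool goes at most 41.7 mm and 7.16 degrees, less where a joint would pass 70% of its speed; a pose out of reach is approached as far as the arm can. A call with a number of a shift or a turn outside -1 to 1 is refused whole. A call with a gripper value outside its range is refused whole. The fingers move at their own pace and stop on an object; the grip force is fixed at half the most. Time passes only in rows, so rows that do not move let the fingers close. It gives the time, the measured TCP pose, the force and the opening at its end, in the units of the state.
- state(): the state, without advancing time (a new reading comes with each control period).
- capture(name): name is "scene" or "top" or "wrist"; returns the picture (384x512x3 uint8, red, green, blue); there is no depth.
- get_calibration(name): a dict with "K" (3x3 intrinsics, pixels), "dist_coeffs" ([k1, k2, p1, p2, k3] as OpenCV has them; the pictures are not rectified), "T" (4x4, takes a point from camera to world coordinates); the wrist camera has in their place "T_tool_cam" (4x4, takes a point from camera to tool coordinates, whose origin is the TCP and whose axes are the tool frame's). Camera axes: x right, y down, z forward; pixel columns grow to the right and rows downward; lengths in mm; the calibration is good to about 2 mm. A picture is of the moment at which its call begins: read the wrist's pose just before it. get_calibration takes no time and is no camera call.
- sign_off(): hands the job in, once; it reports no verdict.
The state is a dict: "time": time; "joints": joint angles; "joint_vel": joint speeds; "tau": joint torques, N m; "position": TCP position; "orientation": TCP orientation; "contact_force": force on the tool from outside, world axes, zero at the start; "torque": the same for the moment, N m; "opening": finger opening in mm.
Only numpy, scipy, OpenCV 4.12 (cv2) and the standard library are available. Lean on these libraries where they do the work, as an engineer would, in place of code of your own. Each camera call takes 0.05 s, during which the arm holds its last target. There are 200 camera calls.

## Working session

There is one attempt and no reset: what is moved stays moved. The work goes in short steps, Python scripts to look and compute and a tool call to move; the robot and the scene stay as the last step left them, time stands still between calls to the robot, and variables do not carry over. Pictures are saved under pics/ and viewed, about 8 in all and at most 12, crops included, and the job is handed in when it is done.

Besides the shell and the picture viewer there is one more tool, called after "Emit:" as name([rows], argument=value, ...), one row to a line, values as JSON. jog_arm: Moves the arm, as the interface text tells. Its arguments: {"type":"object","properties":{"deltas":{"type":"array","items":{"type":"array","items":{"type":"number","minimum":-1,"maximum":1}}}},"required":["deltas"]}

```bash
mkdir -p pics; ls
python3 - <<'E'
from cell import *
import cv2,numpy as np
s=state();print(s)
for n in("top","scene"):
    c=get_calibration(n);print(n,np.array(c["K"]).round(1).tolist(),c["dist_coeffs"],np.array(c["T"]).round(3).tolist())
    cv2.imwrite(f"pics/{n}0.png",cv2.cvtColor(capture(n),cv2.COLOR_RGB2BGR))
E
```

```text
pics
{'time': 0.0, 'joints': array([-1.39069777,  0.70708544, -0.0276135 ,  1.48501124,  0.02200419,
        0.95091453, -0.07545698]), 'joint_vel': array([-0.00135002,  0.00120693,  0.00020634, -0.00073808,  0.00053489,
        0.00128146,  0.00097018]), 'tau': array([-3.23766044e-04, -8.83230257e+01,  1.23453196e+00, -2.36164212e+01,
        1.69896218e-02,  6.64088715e-03,  8.44290355e-06]), 'position': array([126.43028391, 560.61960539, 207.33471627]), 'orientation': array([ 3.64871445e-04,  7.81006411e-01,  6.24522757e-01, -4.22121093e-04]), 'contact_force': array([ 0.46350588,  0.22341871, -0.06271086]), 'torque': array([-0.00797598, -0.05115034, -0.05137653]), 'opening': 85.31991335010514}
top [[388.0, 0.0, 255.4], [0.0, 388.0, 191.4], [0.0, 0.0, 1.0]] [-0.02197441  0.          0.          0.          0.        ] [[-0.011, -0.996, 0.092, 431.061], [-1.0, 0.01, -0.011, -4.339], [0.01, -0.092, -0.996, 1083.349], [0.0, 0.0, 0.0, 1.0]]
scene [[387.2, 0.0, 250.8], [0.0, 387.2, 182.5], [0.0, 0.0, 1.0]] [0.02179086 0.         0.         0.         0.        ] [[-0.888, 0.286, -0.359, 927.736], [0.459, 0.58, -0.673, 799.37], [0.016, -0.763, -0.647, 834.77], [0.0, 0.0, 0.0, 1.0]]
```

View pics/top0.png

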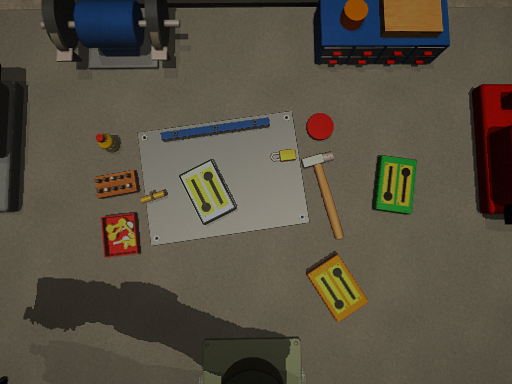

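View pics/scene0.png

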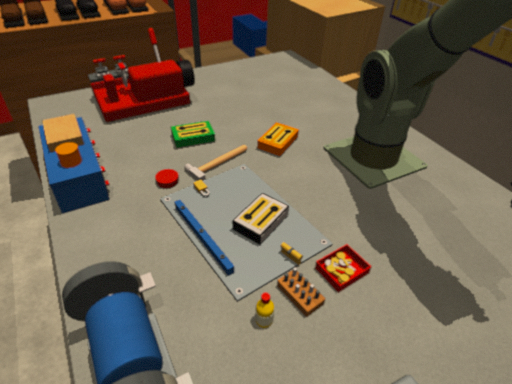

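The top view shows the block askew at about (208,192) and the fence running from (162,136) to (269,122). The padlock is at (285,155) and the cylinder lock at (153,196). Next I'll take measurements.

```bash
cat > h.py <<'E'
from cell import *
import cv2,numpy as np
np.set_printoptions(suppress=True,precision=3)
def ray(n,uv,z):
    c=get_calibration(n);K,D,T=[np.array(c[k],float) for k in("K","dist_coeffs","T")]
    p=cv2.undistortPoints(np.array(uv,float).reshape(-1,1,2),K,D).reshape(-1,2)
    d=np.c_[p,np.ones(len(p))]@T[:3,:3].T;o=T[:3,3]
    return o+d*((z-o[2])/d[:,2])[:,None]
def proj(n,P):
    c=get_calibration(n);K,D,T=[np.array(c[k],float) for k in("K","dist_coeffs","T")]
    W=np.linalg.inv(T);return cv2.projectPoints(np.array(P,float).reshape(-1,1,3),cv2.Rodrigues(W[:3,:3])[0],W[:3,3],K,D)[0].reshape(-1,2)
E
python3 - <<'E'
from h import *
im=cv2.imread("pics/top0.png");hsv=cv2.cvtColor(im,cv2.COLOR_BGR2HSV)
print("tcp px",proj("top",[[126,560,207],[0,0,0]]))
m=cv2.inRange(hsv,(100,90,40),(130,255,255));m[:105]=0;m[150:]=0;m[:,:140]=0;m[:,290:]=0
ys,xs=np.nonzero(m);r=cv2.minAreaRect(np.c_[xs,ys].astype(np.float32));print("fence",r,cv2.boxPoints(r))
print(ray("top",cv2.boxPoints(r),40)[:,:2])
bc=[(138,132),(291,111),(308,222),(155,245)]
print("bed",ray("top",bc,10)[:,:2])
a=cv2.resize(im[100:260,125:345],None,fx=3.6,fy=3.6,interpolation=cv2.INTER_CUBIC);cv2.imwrite("pics/crop.png",a)
E
```

```text
tcp px [[ -3.983 369.165]
 [251.779 387.695]]
fence ((214.65969848632812, 128.09156799316406), (6.8235182762146, 109.036376953125), 81.95709991455078) [[160.2   132.341]
 [268.164 117.085]
 [269.119 123.842]
 [161.155 139.098]]
[[692.224 243.482]
 [732.192 -52.754]
 [713.165 -55.102]
 [673.368 240.632]]
bed [[ 701.389  313.199]
 [ 758.02  -119.244]
 [ 443.506 -160.015]
 [ 385.21   261.305]]
```

View pics/crop.png

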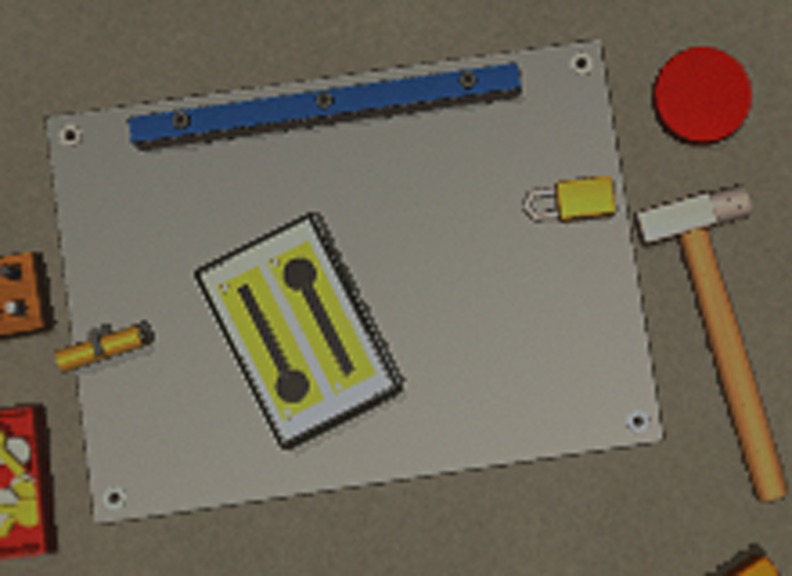

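```bash
cat >> h.py <<'E'
yawF=np.radians(7.75);F0=np.array([692.5,91.5])
RF=np.array([[np.cos(yawF),-np.sin(yawF)],[np.sin(yawF),np.cos(yawF)]])
toF=lambda p:(np.atleast_2d(p)-F0)@RF
toW=lambda p:np.atleast_2d(p)@RF.T+F0
E
python3 - <<'E'
from h import *
k=lambda l:np.array(l)/3.6+[125-.36,100-.36]
c=toF(ray("top",k([(195,272),(316,213),(402,383),(288,447)]),52)[:,:2]);print(c,c.mean(0))
for i in range(4):
    d=c[(i+1)%4]-c[i];print(np.hypot(*d),np.degrees(np.arctan2(d[1],d[0])))
print("padlock",toF(ray("top",k([(525,190),(527,215),(556,182),(562,217),(612,178),(614,210)]),20)[:,:2]))
print("cyl",toF(ray("top",k([(55,350),(60,370),(150,322),(155,342)]),40)[:,:2]))
print("bedC",toF(ray("top",k([(46,118),(598,40),(662,437),(97,522)]),10)[:,:2]))
print("stand,tray top",toF(ray("top",k([(40,252),(46,328)]),50)[:,:2]),toF(ray("top",k([(45,405),(53,550)]),30)[:,:2]))
print("tcp",toF(state()['position'][:2]))
E
```

```text
[[-106.449  113.269]
 [ -75.476   18.234]
 [-210.59   -27.321]
 [-245.037   62.272]] [-159.388   41.613]
99.95505456918825 -71.9485608134306
142.5870569522236 -161.36781903802506
95.98692339052818 111.03098016163308
147.67314256909566 20.202617665257915
padlock [[ -74.858 -141.344]
 [ -94.402 -139.945]
 [ -72.109 -166.002]
 [ -99.837 -166.428]
 [ -75.237 -209.379]
 [-100.22  -207.008]]
cyl [[-147.69   226.531]
 [-163.126  224.617]
 [-137.119  153.5  ]
 [-152.595  151.678]]
bedC [[  37.751  220.24 ]
 [  37.319 -217.067]
 [-278.208 -217.513]
 [-279.255  218.843]]
stand,tray top [[ -74.4    226.169]
 [-131.639  228.456]] [[-186.662  241.694]
 [-294.95   248.731]]
tcp [[-497.633  541.201]]
```

The block's centre is at fence-frame (-160, 42) and its long axis is 71° short of the fence line. One end push on its near-left side should swing it round towards the fence. I'll compute the waypoints.

Run:
```python
from h import *
C=np.array([-160,42]);th=np.radians(19)
u=lambda t:np.array([np.cos(t),np.sin(t)]);n=lambda t:np.array([-np.sin(t),np.cos(t)])
s=toW(C-58*u(th)+82*n(th))[0];print("start",s,(s-state()['position'][:2])/75)
p=C+50*u(th)
for d in range(19,95,10):
    t=np.radians(d);print(d,toW(p-108*u(t)+66*n(t)),"block",(p-50*u(t)).round())
```

```text
start [439.597 158.659] [ 4.176 -5.36 ]
19 [[446.798 144.371]] block [-160.   42.]
29 [[446.922 122.309]] block [-156.   34.]
39 [[450.874 100.603]] block [-152.   27.]
49 [[458.536  79.914]] block [-146.   21.]
59 [[469.674  60.869]] block [-138.   15.]
69 [[483.95   44.047]] block [-131.   12.]
79 [[500.93   29.961]] block [-122.    9.]
89 [[520.098  19.036]] block [-114.    8.]
```

Emit:
jog_arm([
  [0,0,0.1,0.3,-0.38,0,0],
  [0,0,0.1,0.3,-0.38,0,0],
  [0,0,0.1,0.3,-0.38,0,0],
  [0,0,0.1,0.3,-0.38,0,0],
  [0,0,0.1,0.3,-0.38,0,0],
  [0,0,0.1,0.3,-0.38,0,0],
  [0,0,0.1,0.3,-0.38,0,0],
  [0,0,0,0.3,-0.38,0,0],
])

```text
time: 0.77
position: [304.7, 325.9, 204.8]
orientation: [-0.0, 0.649, 0.761, -0.002]
contact_force: [0.6, -0.1, 0.4]
opening: -0.1
```

Emit:
jog_arm([
  [0,0,0,0.3,-0.38,0,0],
  [0,0,0,0.3,-0.38,0,0],
  [0,0,0,0.3,-0.38,0,0],
  [0,0,0,0.2,-0.3,0,0],
  [0,0,0,0,0,0,0],
])

```text
time: 1.18
position: [393.5, 205.4, 204.3]
orientation: [0.001, 0.651, 0.759, -0.004]
contact_force: [-0.5, -0.3, -0.4]
opening: -0.3
```

Emit:
jog_arm([
  [0,0,0,0.3,-0.3,0,0],
  [0,0,0,0.3,-0.3,0,0],
  [0,0,0,0.05,-0.05,-0.3,0],
  [0,0,0,0,0,-0.5,0],
  [0,0,0,0,0,-0.5,0],
  [0,0,0,0,0,-0.5,0],
  [0,0,0,0,0,-0.25,0],
  [0,0,0,0,0,0,0],
])

```text
time: 1.85
position: [445.1, 153.0, 45.1]
orientation: [0.001, 0.653, 0.757, -0.001]
contact_force: [-0.1, 0.3, 0.4]
opening: 0.3
```

Emit:
jog_arm([
  [0,0,0,-0.06,0.08,0,0],
  [0,0,0,0,0,-0.18,0],
  [0,0,0,0,0,-0.08,0],
  [0,0,0,0,0,0,0],
])

```text
time: 2.18
position: [440.2, 161.6, 28.0]
orientation: [0.001, 0.653, 0.758, -0.0]
contact_force: [-0.1, 0.4, -0.0]
opening: 0.2
```

Run:
```python
from h import *
cv2.imwrite("pics/t1.png",cv2.resize(cv2.cvtColor(capture("top"),cv2.COLOR_RGB2BGR)[100:260,125:345],None,fx=3.6,fy=3.6,interpolation=cv2.INTER_CUBIC))
```

```text
(no output)
```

View pics/t1.png

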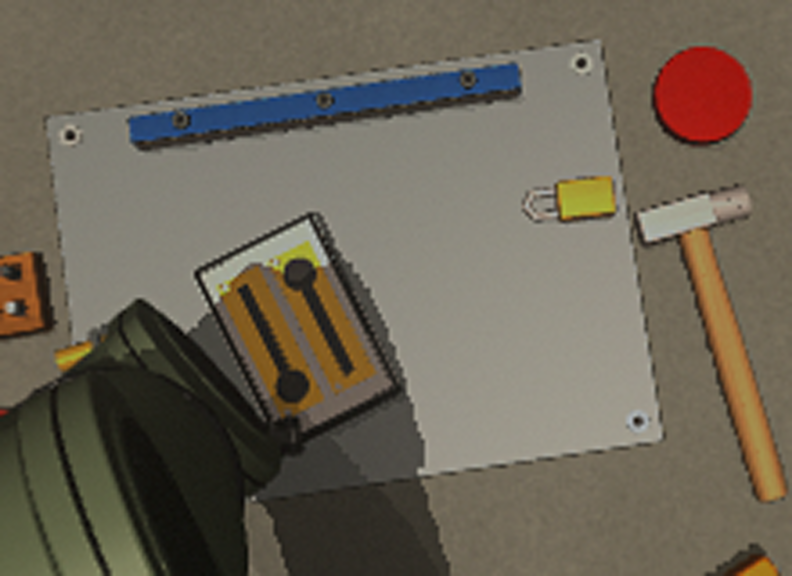

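The block hasn't moved, and the arm is at its near-left side. I'll start the push.

Emit:
jog_arm([
  [0,0,0,0.03,-0.08,-0.02,0],
  [0,0,0,0.03,-0.08,0,0],
  [0,0,0,0.02,-0.08,0,0],
  [0,0,0,0.01,-0.08,0,0],
  [0,0,0,0,-0.08,0,0],
  [0,0,0,0,-0.08,0,0],
  [0,0,0,0.01,-0.08,0,0],
  [0,0,0,0.01,-0.08,0,0],
])

```text
time: 2.9
position: [450.9, 109.0, 30.5]
orientation: [0.003, 0.653, 0.757, 0.002]
contact_force: [-0.3, -1.0, -0.4]
opening: -0.1
```

Emit:
jog_arm([
  [0,0,0,0.01,-0.08,0,0],
  [0,0,0,0.01,-0.08,0,0],
  [0,0,0,0.02,-0.08,0,0],
  [0,0,0,0.02,-0.08,0,0],
  [0,0,0,0.02,-0.08,0,0],
  [0,0,0,0.03,-0.08,0,0],
])

```text
time: 3.4
position: [459.7, 68.8, 30.4]
orientation: [0.003, 0.653, 0.757, 0.002]
contact_force: [-0.1, -0.6, 0.1]
opening: -0.2
```

Run:
```python
from h import *
a=cv2.cvtColor(capture("top"),cv2.COLOR_RGB2BGR)[100:260,125:345]
b=cv2.cvtColor(capture("scene"),cv2.COLOR_RGB2BGR)[150:310,150:370]
f=lambda x:cv2.resize(x,None,fx=1.8,fy=1.8,interpolation=cv2.INTER_CUBIC)
cv2.imwrite("pics/t2.png",np.hstack([f(a),f(b)]))
```

```text
(no output)
```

View pics/t2.png

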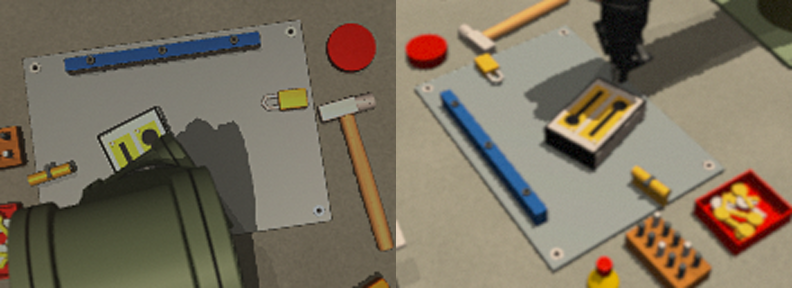

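Run:
```python
from h import *
s=cv2.imread("pics/scene0.png")[180:260,215:315]
b=cv2.cvtColor(capture("scene"),cv2.COLOR_RGB2BGR)[180:260,215:315]
f=lambda x:cv2.resize(x,None,fx=4,fy=4,interpolation=cv2.INTER_CUBIC)
cv2.imwrite("pics/t3.png",np.hstack([f(s),f(b)]))
```

```text
(no output)
```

View pics/t3.png

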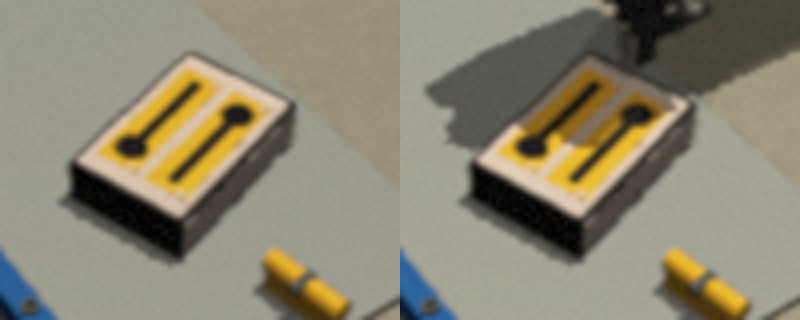

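Run:
```python
from h import *
k=lambda l:np.array(l)/4+[215-.375,180-.375]
for z in(52,10):
  q=ray("scene",k([(74,162),(192,53),(294,102),(182,217)]) if z==52 else k([(72,197),(294,146),(182,260)]),z)[:,:2];print(toF(q),q)
print("tcp px",proj("scene",[state()['position']]), (np.array([[640,62]])-[400,0])/4+[215,180])
print(ray("scene",(np.array([[642,64]])-[400,0])/4+[215,180],28))
```

```text
[[ -77.63    27.424]
 [-214.124  -18.42 ]
 [-244.184   66.734]
 [-109.868  111.561]] [[611.881 108.205]
 [482.816  44.374]
 [441.548 124.696]
 [568.591 187.226]]
[[ -79.155   21.456]
 [-244.643   71.38 ]
 [-109.933  113.752]] [[611.175 102.086]
 [440.466 129.238]
 [568.231 189.388]]
tcp px [[272.921 200.76 ]] [[275.  195.5]]
[[440.32   51.637  28.   ]]
```

Run:
```python
from h import *
p=proj("top",[[440,161.6,28],[440,161.6,100],[440,161.6,150]]);print((p-[125-.36,100-.36])*3.6)
s=state();print(s['position'],s['orientation'],s['joints'])
for n in("wrist",):
    c=get_calibration(n);print(np.array(c["K"]).round(1).tolist(),np.array(c["T_tool_cam"]).round(3).tolist())
    a=cv2.cvtColor(capture("wrist"),cv2.COLOR_RGB2BGR);b=cv2.cvtColor(capture("scene"),cv2.COLOR_RGB2BGR)
p=proj("scene",[s['position'],s['position']+[0,0,60]]);print(p)
b=cv2.resize(b[100:260,200:340],(448,512),interpolation=cv2.INTER_CUBIC)
cv2.imwrite("pics/t4.png",np.hstack([cv2.resize(a,(352,264)),b[100:364]]))
print((p-[200,100])*3.2-[0,100])
```

```text
[[236.741 449.602]
 [220.587 448.9  ]
 [207.905 448.349]]
[459.679  69.087  30.448] [0.003 0.653 0.757 0.002] [-0.161  0.875 -0.105  2.05   0.373  0.228  1.126]
[[297.4, 0.0, 254.3], [0.0, 297.4, 195.2], [0.0, 0.0, 1.0]] [[1.0, -0.0, -0.0, -0.272], [0.0, 0.951, 0.308, -78.451], [0.0, -0.308, 0.951, -166.291], [0.0, 0.0, 0.0, 1.0]]
[[272.921 200.76 ]
 [274.009 185.853]]
[[233.348 222.431]
 [236.83  174.731]]
```

View pics/t4.png

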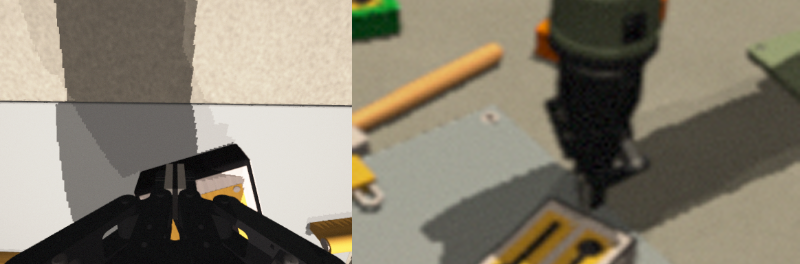

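```bash
cat >> h.py <<'E'
from scipy.spatial.transform import Rotation as Ro
def wray(uv,z,pos,q):
    c=get_calibration("wrist");K,D,A=[np.array(c[k],float) for k in("K","dist_coeffs","T_tool_cam")]
    T=np.eye(4);T[:3,:3]=Ro.from_quat(np.roll(q,-1)).as_matrix();T[:3,3]=pos;T=T@A
    p=cv2.undistortPoints(np.array(uv,float).reshape(-1,1,2),K,D).reshape(-1,2)
    d=np.c_[p,np.ones(len(p))]@T[:3,:3].T;o=T[:3,3]
    return o+d*((z-o[2])/d[:,2])[:,None]
E
python3 - <<'E'
from h import *
s=state();uv=np.array([(237,145),(250,156),(135,195),(135,171)])*512/352
for z in(14,52):print(z,wray(uv,z,s['position'],s['orientation']))
E
```

```text
14 [[442.455 127.033  14.   ]
 [451.781 142.355  14.   ]
 [512.665  35.41   14.   ]
 [484.662  33.002  14.   ]]
52 [[429.622 112.657  52.   ]
 [437.003 124.784  52.   ]
 [485.193  40.138  52.   ]
 [463.029  38.231  52.   ]]
```

Emit:
jog_arm([
  [0,0,0,-0.1,0,0.3,0],
  [0,0,0,0,0,0.4,0],
  [0,0,0,0,0,0.3,0],
  [0,0,0,0,0.4,0,0],
  [0,0,0,0,0.4,0,0],
  [0,0,0,0,0.3,0,0],
  [0,0,0,0,0.1,0,0],
  [0,0,0,0,0,0,0],
])

```text
time: 4.32
position: [449.7, 165.8, 109.3]
orientation: [0.002, 0.652, 0.758, 0.002]
contact_force: [-0.8, -0.5, 0.3]
opening: 0.0
```

Emit:
jog_arm([
  [0,0,0,0.07,-0.04,-0.3,0],
  [0,0,0,0,0,-0.4,0],
  [0,0,0,0,0,-0.3,0],
  [0,0,0,0,0,-0.1,0],
  [0,0,0,0,0,0,0],
])

```text
time: 4.73
position: [455.1, 160.6, 24.7]
orientation: [0.002, 0.652, 0.758, 0.003]
contact_force: [-0.6, 0.2, -0.1]
opening: 0.1
```

Emit:
jog_arm([
  [0,0,0,0.03,-0.08,0,0],
  [0,0,0,0.03,-0.08,0,0],
  [0,0,0,0,0,0,0],
])

```text
time: 4.98
position: [460.4, 146.5, 26.6]
orientation: [0.003, 0.652, 0.758, 0.003]
contact_force: [-0.6, -0.5, 0.2]
opening: -0.1
```

Emit:
jog_arm([
  [0,0,0,0.03,-0.07,0,0],
  [0,0,0,0.02,-0.07,0,0],
])

```text
time: 5.15
position: [464.6, 136.8, 28.3]
orientation: [0.003, 0.651, 0.759, 0.004]
contact_force: [-1.1, 1.5, 4.4]
opening: -0.1
```

Emit:
jog_arm([
  [0,0,0,0.02,-0.07,0,0],
  [0,0,0,0.01,-0.07,0,0],
])

```text
time: 5.32
position: [467.8, 125.3, 29.6]
orientation: [0.003, 0.652, 0.759, 0.005]
contact_force: [-0.0, 0.1, 1.3]
opening: -0.0
```

Run:
```python
from h import *
a=cv2.cvtColor(capture("wrist"),cv2.COLOR_RGB2BGR);b=cv2.cvtColor(capture("scene"),cv2.COLOR_RGB2BGR)
b=cv2.resize(b[150:270,215:325],(440,480),interpolation=cv2.INTER_CUBIC)[:396]
cv2.imwrite("pics/t5.png",np.hstack([cv2.resize(a,(358,268))[:,:],np.zeros((268,2,3),np.uint8),b[60:328]]))
```

```text
(no output)
```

View pics/t5.png

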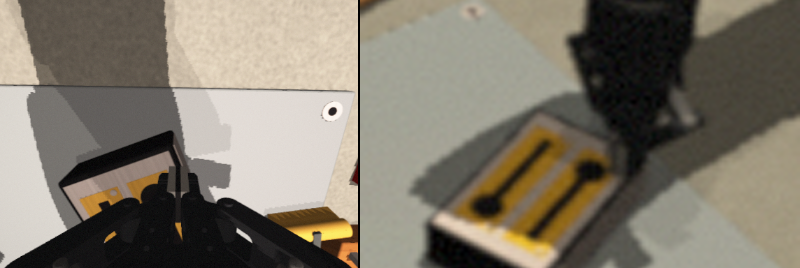

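The wrist view shows the near-end edge running from (62,183) to (175,133). It is about 10° steeper than before, so the block is turning CCW. I'll keep pushing along the arc.

Emit:
jog_arm([
  [0,0,0,0.05,-0.06,-0.02,0],
  [0,0,0,0.053,-0.06,-0.02,0],
  [0,0,0,0.057,-0.056,-0.02,0],
  [0,0,0,0.06,-0.053,-0.02,0],
])

```text
time: 5.75
position: [482.4, 114.0, 28.3]
orientation: [0.001, 0.649, 0.761, 0.008]
contact_force: [-16.3, 10.9, 43.9]
opening: -0.5
```

Emit:
jog_arm([
  [0,0,0,0.063,-0.05,-0.02,0],
  [0,0,0,0.066,-0.045,-0.02,0],
])

```text
time: 5.92
position: [491.3, 110.4, 28.3]
orientation: [-0.001, 0.647, 0.763, 0.01]
contact_force: [-16.9, 9.4, 47.9]
opening: -0.1
```

Run:
```python
from h import *
a=cv2.cvtColor(capture("top"),cv2.COLOR_RGB2BGR)[100:240,130:300]
b=cv2.cvtColor(capture("scene"),cv2.COLOR_RGB2BGR)[150:290,200:350]
w=cv2.cvtColor(capture("wrist"),cv2.COLOR_RGB2BGR)
f=lambda x:cv2.resize(x,None,fx=2.4,fy=2.4,interpolation=cv2.INTER_CUBIC)
t=np.hstack([f(a),f(b)]);wr=cv2.resize(w,(336,252))
o=np.zeros((336+252,t.shape[1],3),np.uint8);o[:336]=t;o[336:,:336]=wr;cv2.imwrite("pics/t6.png",o);print(o.shape)
```

```text
(588, 768, 3)
```

View pics/t6.png

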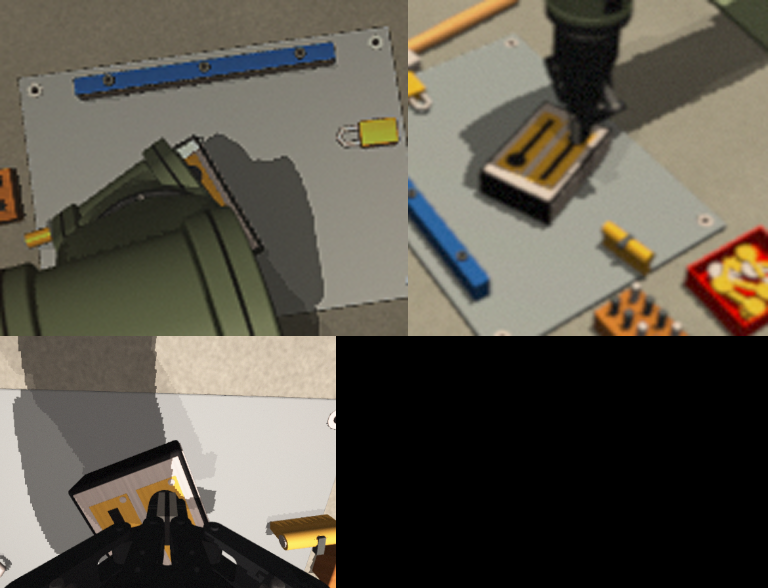

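Run:
```python
from h import *
s=state();print(s['position'],s['orientation'],s['contact_force'],s['torque'],s['joints'])
p=s['position'];g=lambda u:np.array(u)/2.4+[200,150]-[408/2.4,0]
for dz in(0,24,50):print(dz,(proj("scene",[p+[0,0,dz]])-[200,150])*2.4+[408,0],proj("top",[p+[0,0,dz]]))
print(ray("scene",[g((578,142))],52),ray("scene",[g((578,142))],28))
q=ray("scene",[g(x) for x in[(482,168),(552,103),(610,128),(548,193)]],52)[:,:2];print(toF(q))
for i in range(4):
    d=(q[(i+1)%4]-q[i])@RF;print(np.hypot(*d),np.degrees(np.arctan2(d[1],d[0])))
```

```text
[492.399 109.933  28.371] [0.    0.647 0.762 0.011] [-7.343  6.348 42.661] [ 1.402  1.806 -0.   ] [-0.188  0.901 -0.16   1.924  0.365  0.325  1.1  ]
0 [[576.347 151.48 ]] [[209.459 204.995]]
24 [[577.312 137.389]] [[208.48  204.481]]
50 [[578.388 121.681]] [[207.367 203.897]]
[[495.395 116.938  52.   ]] [[482.139  96.014  28.   ]]
[[ -72.587   23.415]
 [-207.408  -22.723]
 [-239.355   54.263]
 [-113.257   98.627]]
142.4974062839762 -161.1082967857222
83.35070739466342 112.53710169062863
133.6748511879994 19.38295048935852
85.5032803905636 -61.5981718891368
```

Run:
```python
from h import *
s=state();k=lambda l:np.array(l)/3.6+[125-.36,100-.36]
print("hole top",ray("top",k([(113,497)]),10))
for b in(0,10,20,30):print(b,wray(np.array([(334,84),(0,53),(300,60)])*512/336,10,s['position']+[0,0,b],s['orientation'])[:,:2].tolist())
```

```text
hole top [[405.091 258.698  10.   ]]
0 [[406.28638497627065, 254.86398569981907], [428.5587273247163, -48.66032205145588], [391.44266717214634, 214.7106772903914]]
10 [[405.9365003027131, 263.618993266261], [429.4236756951384, -56.46088609659388], [390.2831398215033, 221.27554404821353]]
20 [[405.5866156291556, 272.37400083270296], [430.28862406556055, -64.26145014173186], [389.1236124708603, 227.84041080603572]]
30 [[405.236730955598, 281.12900839914494], [431.1535724359827, -72.06201418686989], [387.9640851202172, 234.4052775638579]]
```

The fingertips are resting on the block's top: upward force 43 N, and the scene view shows the tip on the top face. I'll lift off, go back left of the block, and find the true tip height by touching the bed.

Emit:
jog_arm([
  [0,0,0,0,0,0.2,0],
  [0,0,0,0,0,0.4,0],
  [0,0,0,0,0,0.3,0],
  [0,0,0,-0.25,0.35,0,0],
  [0,0,0,-0.25,0.35,0,0],
  [0,0,0,0,0,0,0],
])

```text
time: 6.57
position: [455.4, 162.5, 99.4]
orientation: [0.001, 0.649, 0.761, 0.012]
contact_force: [-1.4, 1.4, 0.9]
opening: 0.0
```

Run:
```python
from h import *
s=state();print(s['position'],s['orientation'],s['contact_force'])
a=cv2.cvtColor(capture("top"),cv2.COLOR_RGB2BGR)[100:240,130:300]
b=cv2.cvtColor(capture("scene"),cv2.COLOR_RGB2BGR)[130:270,200:350]
w=cv2.cvtColor(capture("wrist"),cv2.COLOR_RGB2BGR)
f=lambda x,k:cv2.resize(x,None,fx=k,fy=k,interpolation=cv2.INTER_CUBIC)
o=np.zeros((588,792,3),np.uint8);o[:308,:374]=f(a,2.2);o[:420,374:824-32]=f(b,3)[:,:418];o[308:588,:373]=cv2.resize(w,(373,280));cv2.imwrite("pics/t7.png",o)
p=s['position'];
print("scene tip",(proj("scene",[p])-[200,130])*3+[374,0])
```

```text
[455.387 162.526  99.435] [0.001 0.649 0.761 0.012] [-1.418  1.358  0.892]
scene tip [[651.08  218.144]]
```

View pics/t7.png

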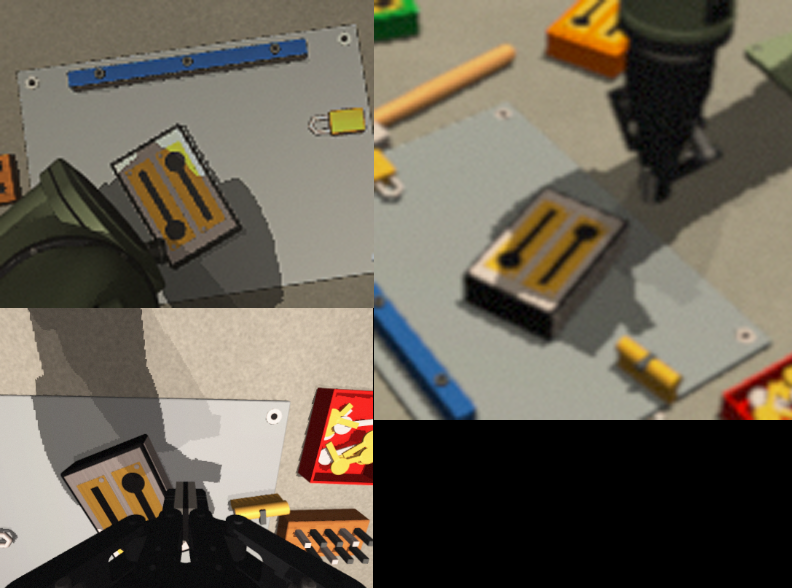

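The scene view shows the real tip at (652,198), while the reported TCP projects to (651,218). The tip therefore sits about 25 mm above the reported TCP. I'll re-measure the block and confirm by touching the bed.

Run:
```python
from h import *
k=lambda l:np.array(l)/2.2+[130-.27,100-.27]
c=toF(ray("top",k([(111,165),(180,126),(243,232),(176,268)]),52)[:,:2]);print(c,c.mean(0))
for i in range(4):
    d=c[(i+1)%4]-c[i];print(np.hypot(*d),np.degrees(np.arctan2(d[1],d[0])))
C=c.mean(0)
u=lambda t:np.array([np.cos(t),np.sin(t)]);n=lambda t:np.array([-np.sin(t),np.cos(t)])
th=np.radians(22);print("start",toW(C-52*u(th)+80*n(th)))
p=C+50*u(th)
for d in range(22,95,8):
    t=np.radians(d);print(d,toW(p-102*u(t)+65*n(t)),"block",(p-50*u(t)).round())
```

```text
[[-105.738  109.459]
 [ -70.271   19.882]
 [-209.865  -37.842]
 [-241.088   48.137]] [-156.74    34.909]
96.3433402628258 -68.39925656606053
151.05794500669955 -157.53446355717884
91.47254936507177 109.95872795459269
148.59359339785817 24.37352491208343
start [[447.64  148.606]]
22 [[455.083 135.583]] block [-157.   35.]
30 [[455.449 118.713]] block [-154.   29.]
38 [[458.16  102.058]] block [-150.   23.]
46 [[463.161  85.942]] block [-145.   18.]
54 [[470.357  70.679]] block [-140.   13.]
62 [[479.607  56.566]] block [-134.    9.]
70 [[490.732  43.878]] block [-127.    7.]
78 [[503.513  32.862]] block [-121.    5.]
86 [[517.704  23.732]] block [-114.    4.]
94 [[533.027  16.665]] block [-107.    4.]
```

Emit:
jog_arm([
  [0,0,0,0,0.02,-0.4,0],
  [0,0,0,0,0,-0.4,0],
  [0,0,0,0,0,-0.2,0],
  [0,0,0,0,0,-0.1,0],
  [0,0,0,0,0,-0.1,0],
  [0,0,0,0,0,0,0],
])

```text
time: 7.22
position: [461.6, 154.4, 4.6]
orientation: [0.003, 0.653, 0.758, 0.011]
contact_force: [-0.4, 0.2, 0.2]
opening: 0.2
```

Emit:
jog_arm([
  [0,0,0,-0.08,0.03,-0.07,0],
  [0,0,0,0,0,-0.07,0],
  [0,0,0,0,0,0,0],
])

```text
time: 7.47
position: [457.0, 155.8, -5.1]
orientation: [0.004, 0.653, 0.757, 0.012]
contact_force: [0.3, 0.1, -0.1]
opening: -0.0
```

Emit:
jog_arm([
  [0,0,0,0.02,-0.07,-0.02,0],
  [0,0,0,0.02,-0.07,-0.02,0],
  [0,0,0,0.02,-0.07,-0.02,0],
  [0,0,0,0,0,0,0],
])

```text
time: 7.8
position: [463.3, 138.4, -8.4]
orientation: [0.004, 0.653, 0.757, 0.013]
contact_force: [-0.7, -0.4, -0.8]
opening: -0.2
```

Emit:
jog_arm([
  [0,0,0,0.01,-0.07,-0.02,0],
  [0,0,0,0.01,-0.07,-0.02,0],
])

```text
time: 7.97
position: [465.1, 129.6, -10.6]
orientation: [0.003, 0.652, 0.758, 0.014]
contact_force: [-6.8, 11.4, 28.2]
opening: -0.3
```

Emit:
jog_arm([
  [0,0,0,0,0,0.08,0],
  [0,0,0,0,0,0,0],
])

```text
time: 8.13
position: [465.4, 128.9, -4.1]
orientation: [0.003, 0.653, 0.757, 0.015]
contact_force: [-2.3, 1.8, 1.6]
opening: 0.2
```

Emit:
jog_arm([
  [0,0,0,0.01,-0.07,0,0],
  [0,0,0,0.01,-0.07,0,0],
])

```text
time: 8.3
position: [466.7, 120.1, -3.9]
orientation: [0.003, 0.652, 0.758, 0.016]
contact_force: [-2.3, 4.3, -2.1]
opening: -0.2
```

Now there's a true side contact of about 5 N along the block's normal. I'll continue the arc.

Emit:
jog_arm([
  [0,0,0,0.02,-0.08,0,0],
  [0,0,0,0.02,-0.08,0,0],
  [0,0,0,0.03,-0.08,0,0],
  [0,0,0,0.03,-0.08,0,0],
])

```text
time: 8.63
position: [473.1, 97.6, -4.0]
orientation: [0.001, 0.65, 0.759, 0.016]
contact_force: [-3.6, 5.6, 2.6]
opening: -0.1
```

Emit:
jog_arm([
  [0,0,0,0.04,-0.07,0,0],
  [0,0,0,0.04,-0.07,0,0],
  [0,0,0,0.05,-0.07,0,0],
  [0,0,0,0.05,-0.07,0,0],
])

```text
time: 8.97
position: [484.3, 77.1, -4.1]
orientation: [-0.001, 0.649, 0.76, 0.015]
contact_force: [-5.4, 4.1, 3.5]
opening: 0.2
```

Run:
```python
from h import *
s=state();print(s['position'],s['contact_force'],s['torque'])
a=cv2.cvtColor(capture("top"),cv2.COLOR_RGB2BGR)[100:240,130:300]
b=cv2.cvtColor(capture("scene"),cv2.COLOR_RGB2BGR)[130:270,200:350]
w=cv2.cvtColor(capture("wrist"),cv2.COLOR_RGB2BGR)
f=lambda x,k:cv2.resize(x,None,fx=k,fy=k,interpolation=cv2.INTER_CUBIC)
o=np.zeros((588,792,3),np.uint8);o[:308,:374]=f(a,2.2);o[:420,374:824-32]=f(b,3)[:,:418];o[308:588,:373]=cv2.resize(w,(373,280));cv2.imwrite("pics/t8.png",o)
```

```text
[484.303  77.141  -4.117] [-5.427  4.097  3.544] [ 0.871  1.074 -0.024]
```

View pics/t8.png

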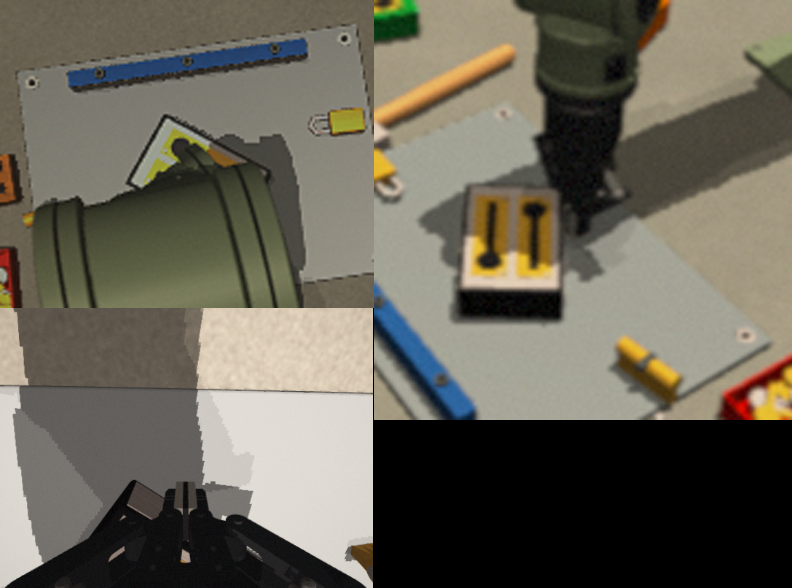

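Run:
```python
from h import *
k=lambda l:np.array(l)/3+[200-374/3,130]
c=toF(ray("scene",k([(562,295),(459,293),(466,186),(563,190)]),52)[:,:2]);print(c,c.mean(0))
for i in range(4):
    d=c[(i+1)%4]-c[i];print(np.hypot(*d),np.degrees(np.arctan2(d[1],d[0])))
k=lambda l:np.array(l)/2.2+[130-.27,100-.27]
t=toF(ray("top",k([(129,182),(166,115),(270,178)]),52)[:,:2]);print(t,np.diff(t,axis=0));C=(t[0]+t[2])/2;print(C)
print("tool",toF(state()['position'][:2]))
```

```text
[[-127.624   99.069]
 [ -51.11    44.088]
 [-136.031  -75.916]
 [-213.831  -16.109]] [-132.149   12.783]
94.21851923338897 -35.70008036287987
147.0119747830582 -125.28491850002816
98.13149004939625 142.4494964432298
143.86659726716198 53.186098894212115
[[-129.564   90.497]
 [ -54.277   34.986]
 [-149.557  -79.694]] [[  75.287  -55.511]
 [ -95.28  -114.68 ]]
[-139.56     5.401]
tool [[-207.577   13.23 ]]
```

Emit:
jog_arm([
  [0,0,0,0.063,-0.057,0,0],
  [0,0,0,0.067,-0.052,0,0],
  [0,0,0,0.07,-0.048,0,0],
  [0,0,0,0.074,-0.043,0,0],
])

```text
time: 9.45
position: [501.3, 63.0, -4.5]
orientation: [-0.004, 0.648, 0.761, 0.012]
contact_force: [-9.8, 1.7, 3.8]
opening: -0.4
```

```bash
cat >> h.py <<'E'
def blk(tag):
    # block in scene view: dark walls + bright/yellow top differ from the grey bed; top face = quad by yellow nests
    b=cv2.cvtColor(capture("scene"),cv2.COLOR_RGB2BGR);cv2.imwrite(f"pics/{tag}.png",b)
    h=cv2.cvtColor(b,cv2.COLOR_BGR2HSV);m=cv2.inRange(h,(15,110,40),(32,255,255))
    cyl=proj("scene",[[*toW([-150,188])[0],30]])[0]
    n,l,st,ce=cv2.connectedComponentsWithStats(m,connectivity=8)
    out=[]
    for i in range(1,n):
        if st[i,4]<40: continue
        w=ray("scene",[ce[i]],52)[0,:2];f=toF(w)[0]
        if -220<f[0]<0 and -100<f[1]<125:
            ys,xs=np.nonzero(l==i);q=toF(ray("scene",np.c_[xs,ys],52)[:,:2]);mu=q.mean(0);ev,V=np.linalg.eigh(np.cov(q.T))
            a=np.degrees(np.arctan2(V[1,1],V[0,1]))%180;out.append((st[i,4],mu.round(1).tolist(),round(a,1),np.sqrt(ev*12).round().tolist()))
    for o in out:print(o)
E
python3 - <<'E'
from h import *
blk("s9");s=state();print(toF(s['position'][:2]),s['contact_force']@np.array([[RF[0,0],RF[0,1],0],[RF[1,0],RF[1,1],0],[0,0,1]]))
E
```

```text
(np.int32(285), [-140.1, 12.2], np.float64(62.1), [36.0, 111.0])
(np.int32(288), [-103.9, -9.3], np.float64(62.6), [35.0, 112.0])
[[-192.243   -3.382]] [-3.085 -0.606  0.407]
```

Angle 62°, centre about (-125, 0). The contact has crept toward the middle, so I'll back off, move outward along the side and push again.

Emit:
jog_arm([
  [0,0,0,-0.14,0.05,0,0],
  [0,0,0,-0.07,-0.18,0,0],
  [0,0,0,-0.07,-0.18,0,0],
  [0,0,0,0,0,0,0],
  [0,0,0,0.08,-0.03,0,0],
  [0,0,0,0.08,-0.03,0,0],
  [0,0,0,0.08,-0.02,0,0],
  [0,0,0,0.08,-0.02,0,0],
])

```text
time: 10.17
position: [504.7, 28.7, -4.7]
orientation: [-0.004, 0.649, 0.761, 0.011]
contact_force: [-7.3, -1.5, 2.4]
opening: -0.1
```

Run:
```python
from h import *
blk("s10");s=state();print(toF(s['position'][:2]),s['contact_force'])
```

```text
(np.int32(291), [-131.8, 11.4], np.float64(68.2), [35.0, 110.0])
(np.int32(294), [-94.4, -7.8], np.float64(68.2), [35.0, 110.0])
[[-193.183  -37.5  ]] [-3.525 -1.698 -0.546]
```

Emit:
jog_arm([
  [0,0,0,0.08,-0.015,0,0],
  [0,0,0,0.08,-0.01,0,0],
  [0,0,0,0.08,-0.005,0,0],
  [0,0,0,0.08,0,0,0],
])

```text
time: 10.55
position: [528.0, 24.2, -5.4]
orientation: [-0.006, 0.65, 0.76, 0.007]
contact_force: [-7.3, -2.8, 2.4]
opening: 0.3
```

Run:
```python
from h import *
blk("s11");s=state();print(toF(s['position'][:2]),s['contact_force'])
```

```text
(np.int32(296), [-119.5, 8.8], np.float64(77.7), [35.0, 110.0])
(np.int32(301), [-79.4, -4.0], np.float64(77.6), [35.0, 110.0])
[[-170.688  -44.656]] [-3.647 -1.567  0.022]
```

Emit:
jog_arm([
  [0,0,0,0.08,0.005,0,0],
  [0,0,0,0.08,0.007,0,0],
  [0,0,0,0.08,0.01,0,0],
  [0,0,0,0.07,0.01,0,0],
])

```text
time: 10.93
position: [550.1, 24.4, -6.1]
orientation: [-0.008, 0.651, 0.759, 0.004]
contact_force: [-7.1, -4.2, 3.0]
opening: 0.0
```

Run:
```python
from h import *
blk("s12");s=state();print(toF(s['position'][:2]),s['contact_force'])
```

```text
(np.int32(299), [-106.7, 9.2], np.float64(86.6), [35.0, 109.0])
(np.int32(308), [-65.1, 2.9], np.float64(86.2), [35.0, 110.0])
[[-149.079  -47.223]] [-4.041 -3.26  -0.402]
```

Emit:
jog_arm([
  [0,0,0,-0.2,-0.02,0.01,0],
  [0,0,0,-0.03,0.23,0,0],
  [0,0,0,-0.03,0.23,0,0],
  [0,0,0,0,0,0,0],
  [0,0,0,0.1,0.015,0,0],
  [0,0,0,0.1,0.015,0,0],
  [0,0,0,0.08,0.01,0,0],
  [0,0,0,0.08,0.01,0,0],
])

```text
time: 11.65
position: [559.2, 62.2, -5.1]
orientation: [-0.007, 0.651, 0.759, 0.005]
contact_force: [-9.9, -2.4, 4.7]
opening: -0.0
```

Run:
```python
from h import *
blk("s13");s=state();print(toF(s['position'][:2]),s['contact_force'])
b=cv2.imread("pics/s13.png");h=cv2.cvtColor(b,cv2.COLOR_BGR2HSV);m=cv2.inRange(h,(100,120,30),(125,255,255));m[:,:170]=0;m[:190]=0;m[275:]=0;m[:,240:]=0
ys,xs=np.nonzero(m);r=cv2.minAreaRect(np.c_[xs,ys].astype(np.float32));print(toF(ray("scene",cv2.boxPoints(r),40)[:,:2]))
```

```text
(np.int32(299), [-96.6, 10.1], np.float64(89.2), [36.0, 109.0])
(np.int32(304), [-54.5, 4.4], np.float64(89.2), [36.0, 111.0])
[[-134.66   -11.109]] [ 0.582 -0.605 -0.742]
[[  29.786 -138.903]
 [  -0.295 -149.832]
 [   3.355  163.702]
 [  28.413  168.248]]
```

Emit:
jog_arm([
  [0,0,0,0.08,0.011,0,0],
  [0,0,0,0.08,0.011,0,0],
  [0,0,0,0.08,0.011,0,0],
  [0,0,0,0.07,0.01,0,0],
])

```text
time: 12.03
position: [580.0, 62.9, -5.7]
orientation: [-0.01, 0.651, 0.759, 0.001]
contact_force: [-9.8, -2.0, 6.3]
opening: -0.1
```

Run:
```python
from h import *
blk("s14");s=state();print(toF(s['position'][:2]),s['contact_force'])
```

```text
(np.int32(306), [-77.0, 10.6], np.float64(93.2), [36.0, 109.0])
(np.int32(319), [-34.9, 8.3], np.float64(94.3), [36.0, 110.0])
[[-114.429  -13.131]] [-5.792 -0.305 -0.069]
```

Emit:
jog_arm([
  [0,0,0,-0.15,-0.02,0.01,0],
  [0,0,0,-0.03,0.22,0,0],
  [0,0,0,-0.03,0.22,0,0],
  [0,0,0,0,0,0,0],
  [0,0,0,0.08,0.011,0,0],
  [0,0,0,0.08,0.011,0,0],
  [0,0,0,0.06,0.01,0,0],
])

```text
time: 12.67
position: [580.3, 96.0, -5.2]
orientation: [-0.011, 0.652, 0.758, 0.001]
contact_force: [-49.4, -4.4, 23.7]
opening: 0.3
```

Run:
```python
from h import *
blk("s15");s=state();print(toF(s['position'][:2]),s['contact_force'])
```

```text
(np.int32(297), [-70.5, 9.9], np.float64(90.8), [37.0, 109.0])
(np.int32(309), [-28.9, 4.6], np.float64(90.0), [36.0, 111.0])
[[-110.844   19.435]] [-16.754   1.438   5.613]
```

Emit:
jog_arm([
  [0,0,0,-0.12,-0.02,0.01,0],
  [0,0,0,-0.03,0.16,0,0],
  [0,0,0,-0.02,0.16,0,0],
  [0,0,0,0,0,0,0],
  [0,0,0,0.08,0.011,0,0],
  [0,0,0,0.04,0.005,0,0],
  [0,0,0,0.03,0.004,0,0],
])

```text
time: 13.3
position: [576.6, 118.1, -5.7]
orientation: [-0.014, 0.653, 0.758, -0.004]
contact_force: [-26.6, -4.3, 12.3]
opening: 0.1
```

Emit:
jog_arm([
  [0,0,0,0.03,0.004,0,0],
])

```text
time: 13.38
position: [576.2, 117.8, -6.1]
orientation: [-0.015, 0.652, 0.758, -0.007]
contact_force: [-20.6, -1.9, 10.5]
opening: -0.0
```

Emit:
jog_arm([
  [0,0,0,0.03,0.004,0,0],
])

```text
time: 13.47
position: [575.9, 117.5, -6.6]
orientation: [-0.017, 0.652, 0.758, -0.01]
contact_force: [-20.5, -1.1, 11.3]
opening: 0.2
```

Run:
```python
from h import *
blk("s16");s=state();print(toF(s['position'][:2]),s['contact_force'])
```

```text
(np.int32(297), [-70.4, 9.6], np.float64(90.2), [36.0, 111.0])
(np.int32(311), [-28.8, 4.4], np.float64(89.6), [36.0, 111.0])
[[-112.073   41.45 ]] [-20.603  -1.765  10.088]
```

Emit:
jog_arm([
  [0,0,0,-0.15,-0.02,0.01,0],
  [0,0,0,0.03,-0.3,0,0],
  [0,0,0,0.04,-0.35,0,0],
  [0,0,0,0.04,-0.35,0,0],
  [0,0,0,0,0,0,0],
  [0,0,0,0.06,0.01,0,0],
  [0,0,0,0.05,0.007,0,0],
  [0,0,0,0.03,0.004,0,0],
])

```text
time: 14.18
position: [586.1, 38.9, -6.0]
orientation: [-0.017, 0.652, 0.758, -0.01]
contact_force: [-0.4, 0.2, 0.4]
opening: 0.3
```

Emit:
jog_arm([
  [0,0,0,0.03,0.004,0,0],
])

```text
time: 14.27
position: [586.3, 39.0, -6.3]
orientation: [-0.018, 0.652, 0.758, -0.012]
contact_force: [-31.3, -8.0, 13.5]
opening: -0.0
```

Run:
```python
from h import *
blk("s17");s=state();print(toF(s['position'][:2]),s['contact_force'])
```

```text
(np.int32(307), [-70.8, 9.8], np.float64(90.7), [36.0, 109.0])
(np.int32(316), [-28.8, 4.5], np.float64(89.6), [35.0, 110.0])
[[-112.511  -37.684]] [-13.425  -5.777   6.692]
```

The tool met the side at x = -112.1 (y +41) and -112.5 (y -38), both firmly blocked by the fence, so the block is flush. I'll retreat and check.

Emit:
jog_arm([
  [0,0,0,-0.15,-0.02,0,0],
  [0,0,0,-0.4,-0.05,0,0],
  [0,0,0,-0.3,-0.05,0.3,0],
  [0,0,0,0,0,0.5,0],
  [0,0,0,-0.3,0,0.5,0],
  [0,0,0,-0.3,0,0.5,0],
  [0,0,0,0,0,0.4,0],
  [0,0,0,0,0,0,0],
])

```text
time: 14.98
position: [474.2, 36.5, 158.1]
orientation: [-0.02, 0.648, 0.761, -0.014]
contact_force: [0.9, 0.5, 0.7]
opening: -0.4
```

Run:
```python
from h import *
blk("s18");s=state();print(s['position'],s['contact_force'],s['joint_vel'].round(3))
a=cv2.cvtColor(capture("top"),cv2.COLOR_RGB2BGR)[95:255,90:350];b=cv2.imread("pics/s18.png")[160:290,160:320]
f=lambda x,k:cv2.resize(x,None,fx=k,fy=k,interpolation=cv2.INTER_CUBIC)
o=np.zeros((600,780,3),np.uint8);o[:320,:520]=f(a,2);o[320:320+260,:320]=f(b,2);cv2.imwrite("pics/end.png",o)
```

```text
(np.int32(316), [-70.8, 9.5], np.float64(90.0), [35.0, 108.0])
(np.int32(323), [-28.7, 4.3], np.float64(89.8), [35.0, 109.0])
[473.669  36.362 156.169] [0.863 0.02  0.179] [-0.009  0.073  0.027  0.023  0.021 -0.055 -0.014]
```

View pics/end.png

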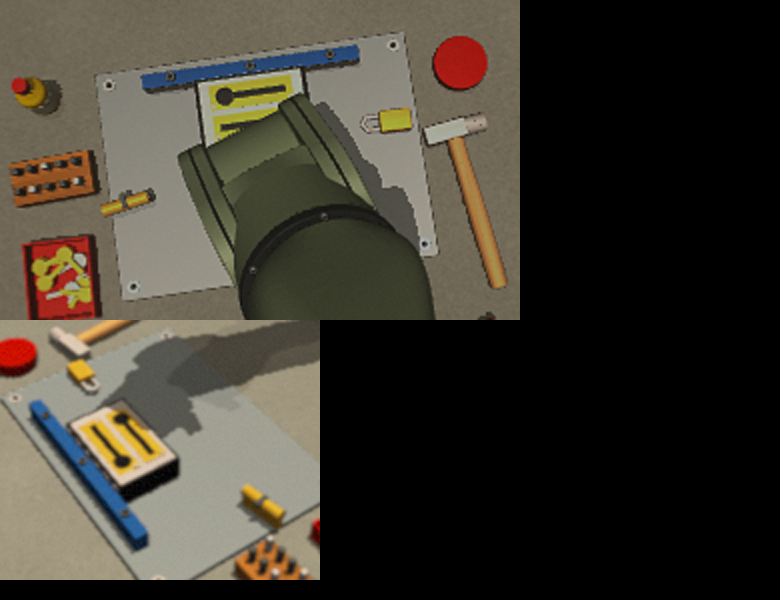

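The block lies flat along the fence, near its middle (top view about (250,75)). The bystanders look where they were, and the arm is clear. I'll hand it in.

```bash
python3 -c "
from cell import *
print(sign_off())"
```

```text
the job is handed in; nothing more can be done
None
```

The block is home: one long side lies flat along the fence, and I handed the job in at about 15 s of the 67 s allowed. I turned it about 70° with fingertip pushes at one end of its long side, pushed it to the fence, then pressed each end to seat it. The hand-in itself reports no verdict.

**Last checks**
- **Angle:** the scene camera puts the block within about 0.3° of the fence line.
- **Seating:** firm pushes at both ends (y +41 and y −38) met the side at x −112.1 and −112.5, blocked at 20–30 N. That means it is parallel to about 0.3°.
- **Position:** the block's centre reads about −50 mm from the fence face and within a few mm of the fence's middle along its length. The scene camera's own offset against the top view was up to about 8 mm, so I relied on the blocked pushes rather than on this number.
- **Clearance:** the arm is clear of everything. The bystanders look unmoved by eye in the last picture; I did not measure them.

**What went wrong or disagreed**
- **Tip height:** the real fingertips sit about 20–25 mm above the reported tool point. My first pushes therefore slid over the block's top instead of against its side. During one of them the fingertips pressed on the top with up to 48 N.
- **Possible limit:** the job allows 40 N from the arm or gripper body. I took that contact to be fingertips only, but could not confirm it isn't counted.
- **Other forces:** the fingertips later touched down with 28 N, probably on the bed, and the push force peaked at 49 N when the block met the fence.

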